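# Reset the tripped overload box and snap its dust cover back on

### The arm

A 7-joint arm with a two-finger parallel gripper is mounted at the origin on a cart in front of the work surface, level with it; the furniture and walls round the work are solid. World frame = base frame: x ahead of the robot, y to its left, z up, the work surface at z = 0. Lengths are in m, angles in rad, forces in N, time in s.
With the tool pointing down it reaches from about 0.425 to 0.875 m from the base axis. Payload 4.7 kg.
Tool frame: the origin (TCP) lies on the centre line of the jaws, within the pads' length; the fingertips stand ahead of it and the grasp point (between the pads) lies 2 mm behind it (nose_length is the z of the fingertips in the tool frame, in m); z points along the fingers, y is the line along which they close (so a half turn about z gives the same grasp; the last joint's range is limited). The gripper opens to 87 mm and grips with 3 to 60 N. Pads are 19 mm wide; open, the fingers measure 117 mm over their backs; the gripper's body (75 mm by 190 mm) begins 51 mm behind the grasp point.
Start: joints at [1.239, 0.321, -0.07, 1.45, 0.023, 1.371, -0.057], TCP at [0.22, -0.612, 0.24] pointing down, gripper open.
Joint ranges: [-2.86, 2.86], [-0.3, 2.09], [-1.38, 1.24], [0.06, 2.45], [-1.56, 4.7], [0.09, 2.05], [-2.69, 2.69]. Speed limits (rad/s): [2.57, 2.57, 3.14, 3.14, 3.14, 3.14, 3.14].

### API

Orientations are given as a rotation vector (axis times angle).
In Python, from bench import * gives the robot as it stands.
- The arm moves only by the tool send_rows, never from a script. Its arguments are lists of equal length, an entry for each row: "xyz": the shift along the tool's x, y, z in mm, a list of three; "dr": the turn, a rotation vector about the tool's x, y, z in rad, a list of three. A call has exactly 10 rows; each row is the pose to reach, as a shift and turn from the pose commanded when the call began, along the tool's axes at that moment; what a row does not reach only later rows make up. A row lasts 1/12 s, in which the tool goes at most 41.7 mm and 7.16 degrees, less where a joint would pass 70% of its speed; a pose out of reach is approached as far as the arm can. A call with a gripper value outside its range is refused whole. "jaw" is the finger opening in mm, from 0 to 87, set as the call begins (left out, the last holds). The fingers move at their own pace and stop on an object; "grip_force" is the grip in N (left out, the last holds). Time passes only in rows, so rows that repeat a pose let the fingers close, or fill a call up. It gives the time, the measured TCP pose, the force, the opening and the grip force at its end, in the units of the state.
- get_state(): the state, without advancing time (a new reading comes with each control period).
- get_image(name): name is "scene" or "side" or "wrist"; returns the picture (400x640x3 uint8, red, green, blue); there is no depth.
- calibration(name): a dict with "vfov" (degrees; the focal length in pixels is half the picture's height over the tangent of half this angle, whatever the lens; pixels are square), "cx", "cy" (the principal point, pixels), "rvec" (rotation vector, rad) and "tvec" (3), from world to camera coordinates, as OpenCV has them; the wrist camera has in their place "hand_eye" (4x4, takes a point from camera to tool coordinates, whose origin is the TCP and whose axes are the flange's). Camera axes: x right, y down, z forward; pixel columns grow to the right and rows downward; lengths in m; the calibration is good to about 2 mm. A picture is of the moment at which its call begins: read the wrist's pose just before it. calibration takes no time and is no camera call.
- close_job(): hands the job in; it is judged then, once.
The state is a dict: "time": time; "joint_positions": joint angles; "qd": joint speeds; "joint_torque": joint torques, N m; "position": TCP position; "tool_rot": TCP orientation; "ft_force": force on the tool from outside, world axes, zero at the start; "torque": the same for the moment, N m; "grip_width": opening from 0.0 (shut) to 1.0 (fully open); "grip_force": force on a finger pad.
Only numpy, scipy, OpenCV 4.12 (cv2) and the standard library are available. Lean on these libraries where they do the work, as an engineer would, in place of code of your own. Each camera call takes 0.05 s, during which the arm holds its last target. There are 200 camera calls.

### The job

The saw's overload box has tripped: take the red screwdriver out of its wooden stand, push the red reset button at the bottom of its hole in the black block all the way in with the screwdriver's tip, and put the screwdriver back in the hole of its stand. Then take the orange dust cover by its rib, set it square over the black block and press it down past the resistance of the two catches until it snaps and its rim sits fully home on the grey box. Finish still holding the cover and pressing it down with a steady push of about 10 N; leave the tin, the glue bottle and the tape measure where they stand.

Things in the scene. Friction and masses are not known exactly. Their poses are not given: they have to be found in the camera images.
- reset_box: Grey overload box 130 x 100 x 40 mm (x, y, z) fixed to the bench, with low ears to 170 mm along x. Origin at the centre of its underside, z up. On its flat grey top (z = 40 mm) stands a black block 94 x 64 mm, 22 mm high (top at z = 62 mm), centred. In the middle of each y side of the block a sprung steel catch sticks out.
- catch_tip (a point): Outermost edge of the sprung catch on the box's +y side (the other is its mirror), 39 mm from the box's centre, z = 52.5 mm. Catches: 20 mm wide, 45 degree faces. The cover's rim meets them at about z = 57 mm over the box's underside; passing them takes about 8 to 15 N down, then the force drops at once and the catches spring into its windows; home, the rim rests on the grey top (z = 40 mm).
- button_hole (a point): Centre of the mouth of the button's hole, in the top face of the black block (20 mm toward the box's +x from its centre, 62 mm above the bench). The hole is round, 16 mm wide, with a thin yellow frame painted round it; the red button's top lies 10 mm below the mouth. Axes as the box.
- reset_button (a joint): How far the red button is pushed in, m: 0 out, 0.005 all the way in; its spring takes about 1.2 N to start and 4.2 N to hold fully in.
- dust_cover: Orange clip cover, 60 g, lying open side down. Rim 109 x 78 mm outside, 99 x 68 mm inside (about 2 mm play round the black block), a window in each y side for a catch. Origin at the centre of the rim's underside, z up, x along the rib; half a turn about z makes no difference. Home on the box, its origin is 40 mm straight above the box's origin and its x parallel to the box's x.
- cover_grip (a point): Middle of the grip rib on the cover's roof, 42 mm above its rim, axes as the cover. The roof's top is 28 mm above the rim; the rib is 60 mm long (x), 18 mm wide (y) and reaches from 28 to 52 mm above the rim.
- stand: Wooden screwdriver stand 110 x 70 mm, 115 mm high, fixed to the bench; origin at the centre of its underside, z up.
- stand_hole (a point): Centre of the mouth of the stand's round hole, 14 mm wide, through its top plate (15 mm thick, top 115 mm above the bench); open space down to 12 mm above the bench beneath it.
- screwdriver: Red-handled screwdriver, 191 mm long, 70 g, standing tip down in the stand's hole, its handle resting on the plate. y runs from tip to handle (up at the start), x and z across, square to the stand at the start. Handle 95 mm long, 28 x 27 mm, flats square to x and z; shaft 6 mm thick. Origin about 1 mm from the handle's lower end, 13.6 mm off the tool's axis along its -z.
- screwdriver_tip (a point): The screwdriver's tip, on the tool's axis, 97 mm from the handle's lower end; axes as the screwdriver.
- screwdriver_grip (a point): Middle of the screwdriver's handle on the tool's axis, 144 mm from the tip; axes as the screwdriver.
- nail_tin: Plain grey open tin, 90 mm wide, 82 mm high; origin at the centre of its underside. To be left alone.
- glue_bottle: Yellow glue bottle with a red cap, 63 mm wide, 185 mm high; origin at the centre of its underside. To be left alone.
- tape_measure: Yellow and black tape measure, 37 x 94 x 69 mm; origin at the centre of its underside. To be left alone.

How it is judged:
On the way, in this order (a step that is already met when the one before it is completed fails the run):
1. the red button is pushed at least 4 mm in by the screwdriver (value of joint reset_button above 0.004 m and contact force between screwdriver and reset_box above 0.5 N and horizontal distance between screwdriver_tip and button_hole below 0.012 m and height (world z) of screwdriver_tip below 0.056 m), for 0.1 s.
2. the screwdriver is back in the stand's hole and let go (horizontal distance between screwdriver_tip and stand_hole below 0.012 m and height (world z) of screwdriver_tip below 0.03 m and contact force between screwdriver and the fingers below 0.1 N), for 0.2 s.
3. the cover has snapped past the catches and sits home on the grey box (z of dust_cover in the frame of reset_box below 0.0425 m and horizontal distance between dust_cover and reset_box below 0.006 m and angle between the z axis of dust_cover and the z axis of reset_box, either way round below 0.06 rad), for 0.1 s.
At the end, for the whole second after the job is handed in: The cover sits snapped home on the grey box (rim within 2.5 mm of the grey top, centred within 6 mm, level within 0.06 rad, square within 0.15 rad), the gripper still holds it and presses it on the box with 4 to 40 N, and the screwdriver stands in the stand's hole (all of step 3 and angle between the x axis of dust_cover and the x axis of reset_box, either way round below 0.15 rad and contact force between dust_cover and reset_box between 4 and 40 N and contact force between dust_cover and the fingers above 1 N and horizontal distance between screwdriver_tip and stand_hole below 0.012 m and height (world z) of screwdriver_tip below 0.03 m); the arm keeps its last pose, push and grip.
It fails at once if the tin, glue bottle or tape measure is moved more than 30 mm (distance of any of nail_tin, glue_bottle, tape_measure from where it was at the start of the episode above 0.03 m).
It also fails if it takes over 72 s, if anything falls off the work surface, if the arm or the gripper's body presses on something with over 40 N, if the wrist force passes 120 N, or if a joint passes its speed limit or range.

## Working session

There is one attempt and no reset: what is moved stays moved. The work goes in short steps, Python scripts to look and compute and a tool call to move; the robot and the scene stay as the last step left them, time stands still between calls to the robot, and variables do not carry over. Pictures are saved under pics/ and viewed, at most 10 in all, crops included, and the job is handed in when it is done.

Besides the shell and the picture viewer there is one more tool, called after "Request:" by a JSON object that holds its "fn" and its "kwargs". send_rows: Moves the arm, as the interface text tells. Its arguments: {"type":"object","properties":{"xyz":{"type":"array"},"dr":{"type":"array"},"jaw":{"type":"number"},"grip_force":{"type":"number"}},"required":["xyz","dr"]}

```bash
ls; mkdir -p pics; cat > h.py <<'E'
from bench import *
import numpy as np, cv2
from scipy.spatial.transform import Rotation as R
def cam(name, st=None):
    c=calibration(name); f=200/np.tan(np.radians(c["vfov"])/2)
    K=np.array([[f,0,c["cx"]],[0,f,c["cy"]],[0,0,1]])
    if "hand_eye" in c:
        st=st or get_state(); T=np.eye(4); T[:3,:3]=R.from_rotvec(st["tool_rot"]).as_matrix(); T[:3,3]=st["position"]
        M=T@np.array(c["hand_eye"]); return K,M[:3,:3],M[:3,3]
    Rw=R.from_rotvec(np.ravel(c["rvec"])).as_matrix(); return K,Rw.T,-Rw.T@np.ravel(c["tvec"])
def ray(C,uv):
    K,A,o=C; uv=np.atleast_2d(uv).astype(float)
    d=np.c_[uv,np.ones(len(uv))]@np.linalg.inv(K).T@A.T
    return o,d/np.linalg.norm(d,axis=1)[:,None]
def plane(C,uv,z):
    o,d=ray(C,uv); return o+d*((z-o[2])/d[:,2])[:,None]
def proj(C,P):
    K,A,o=C; q=(np.atleast_2d(P)-o)@A@K.T; return q[:,:2]/q[:,2:]
def tool(P,st=None):
    st=st or get_state(); return R.from_rotvec(st["tool_rot"]).inv().apply(np.asarray(P)-st["position"])*1000
E
python3 - <<'E'
from h import *
st=get_state()
for k,v in st.items(): print(k,np.round(v,4) )
for n in("scene","side","wrist"):
    print(n,{k:(np.round(v,4).tolist() if not isinstance(v,str) else v) for k,v in calibration(n).items()})
    im=get_image(n); cv2.imwrite(f"pics/{n}0.png",im[:,:,::-1])
import bench; print([x for x in dir(bench) if not x.startswith('_')], globals().get('nose_length'))
E
```

```text
pics
time 0.0
joint_positions [ 1.2391  0.3218 -0.0701  1.4517  0.0226  1.3708 -0.0569]
qd [-0.0003  0.0003 -0.0019 -0.0006  0.0007 -0.0019 -0.0014]
joint_torque [-2.00000e-04 -4.91285e+01 -4.04200e-01 -3.12531e+01 -6.41000e-02
  4.38000e-02  2.00000e-04]
position [ 0.2201 -0.6111  0.2385]
tool_rot [-3.0929e+00 -5.4030e-01  6.0000e-04]
ft_force [-0.4799  0.9347  0.4527]
torque [-0.0588  0.0018 -0.042 ]
grip_force 0.0
grip_width 1.0019
scene {'vfov': 57.3319, 'cx': 319.1044, 'cy': 207.0172, 'rvec': [2.2714, -0.4987, 0.2463], 'tvec': [-0.5282, 0.2813, 0.6902]}
side {'vfov': 49.2033, 'cx': 316.1792, 'cy': 208.6422, 'rvec': [0.0749, -2.6888, 1.613], 'tvec': [0.6127, 0.1161, 1.3225]}
wrist {'vfov': 71.6715, 'cx': 322.6747, 'cy': 198.0998, 'hand_eye': [[0.0006, -0.9598, -0.2807, 0.0765], [1.0, 0.0004, 0.0007, -0.0011], [-0.0006, -0.2807, 0.9598, -0.1437], [0.0, 0.0, 0.0, 1.0]]}
['MotionError', 'calibration', 'close_job', 'get_image', 'get_state', 'nose_length'] 0.017
```

View pics/scene0.png

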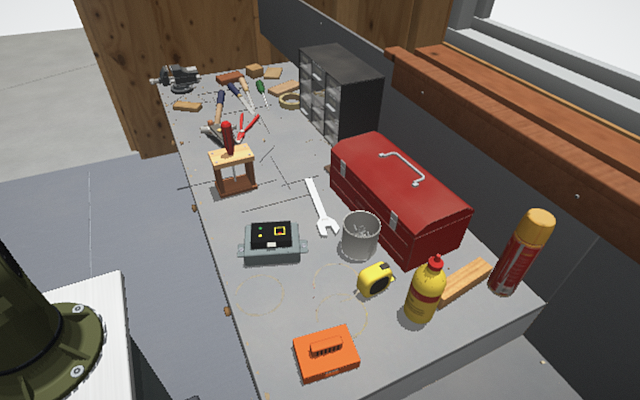

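View pics/side0.png

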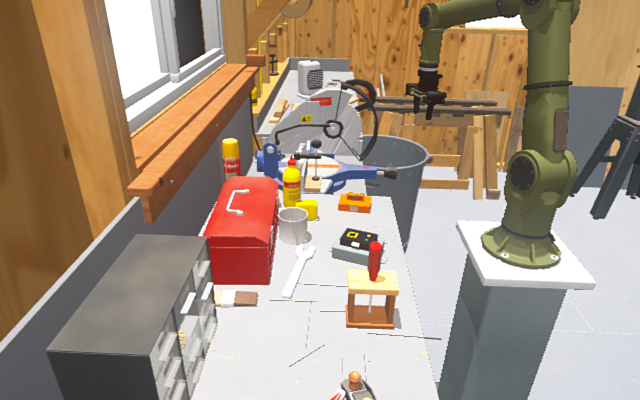

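The scene view shows the stand at about (232,165) with the red handle at (227,138), the box at (272,240) with the yellow hole frame at (280,231), and the cover at (326,352). The side view shows the same: stand (372,295), box (360,243), cover (355,203). Next come rough positions.

```bash
python3 - <<'E'
from h import *
S=cv2.imread("pics/scene0.png"); D=cv2.imread("pics/side0.png")
def mask(im,roi,lo,hi):
    x0,y0,x1,y1=roi; h=cv2.cvtColor(im,cv2.COLOR_BGR2HSV); m=cv2.inRange(h,np.array(lo),np.array(hi)); o=np.zeros_like(m); o[y0:y1,x0:x1]=m[y0:y1,x0:x1]
    n,l,s,c=cv2.connectedComponentsWithStats(o); i=1+np.argmax(s[1:,4]); return (l==i).astype(np.uint8),s[i],c[i]
cs,cd=cam("scene"),cam("side")
def rect(C,m,z):
    c=max(cv2.findContours(m,0,2)[0],key=cv2.contourArea)[:,0]
    p=plane(C,c,z)[:,:2]; r=cv2.minAreaRect((p*1000).astype(np.float32)); return np.round(r[0],1),np.round(r[1],1),round(r[2],1)
def show(n,C,im,roi,lo,hi,z):
    m,s,c=mask(im,roi,lo,hi); print(n,s,c.round(1),"rect",rect(C,m,z))
    return m,c
show("plate S",cs,S,(195,135,265,200),(12,60,150),(28,200,255),.115)
show("plate D",cd,D,(340,260,405,300),(12,60,150),(30,200,255),.115)
show("block S",cs,S,(235,215,310,255),(0,0,0),(179,255,60),.062)
show("block D",cd,D,(335,225,370,255),(0,0,0),(179,255,60),.062)
show("yel S",cs,S,(270,222,290,240),(20,100,120),(35,255,255),.062)
show("yel D",cd,D,(335,225,385,255),(20,100,120),(35,255,255),.062)
show("cover S",cs,S,(285,315,370,390),(3,150,100),(18,255,255),.028)
show("cover D",cd,D,(335,190,375,215),(3,150,100),(18,255,255),.028)
ms,c1=show("hand S",cs,S,(215,115,240,160),(170,120,60),(179,255,255),.16)
ms,c1=show("hand S",cs,S,(215,115,240,160),(0,120,60),(6,255,255),.16)
md,c2=show("hand D",cd,D,(360,235,390,285),(0,120,60),(6,255,255),.16)
print(plane(cs,[c1],.1635),plane(cd,[c2],.1635))
v=cv2.hconcat([cv2.resize(S[110:270,190:320],None,fx=3,fy=3,interpolation=2)[:480],cv2.resize(D[185:345,320:420],None,fx=3,fy=3,interpolation=2)[:480]])
cv2.imwrite("pics/z.png",v)
E
```

```text
plate S [208 143  46  23 553] [229.9 154.4] rect (array([476. , 341.5]), array([111.9,  73.5]), 1.1)
plate D [348 270  51  27 772] [372.5 285. ] rect (array([475.9, 354.7]), array([ 89.5, 108.7]), 90.0)
block S [251 221  41  28 823] [269.7 235.1] rect (array([487.7,  61.7]), array([80.6, 91.6]), 70.8)
block D [351 234   3   1   3] [352. 234.] rect (array([509.1,  65.3]), array([5.7, 0. ]), -175.6)
yel S [274 226  12   9  57] [279.2 230.4] rect (array([511. ,  65.9]), array([26.4, 25.5]), 69.9)
yel D [346 231  13   7  52] [351.9 234.3] rect (array([509.5,  66.6]), array([32.9, 29.7]), 73.6)
cover S [ 293  324   67   60 2482] [325.3 352.8] rect (array([ 488.7, -230.5]), array([ 86.5, 109.1]), 82.6)
cover D [338 203  33  10 189] [354. 208.] rect (array([ 491.9, -163.3]), array([113.6,  64.6]), 4.6)
hand S [230 147   3   8   9] [231.7 150.9] rect (array([471.6, 286. ]), array([31.5,  4.3]), 65.7)
hand S [221 121  12  34 225] [227.  135.2] rect (array([479. , 354.9]), array([169.9,  25. ]), 80.4)
hand D [368 241  15  40 401] [374.1 258.8] rect (array([471.2, 330.8]), array([153.6,  30.3]), 84.9)
[[0.47813904 0.3561062  0.1635    ]] [[0.47392729 0.33409177 0.1635    ]]
```

View pics/z.png

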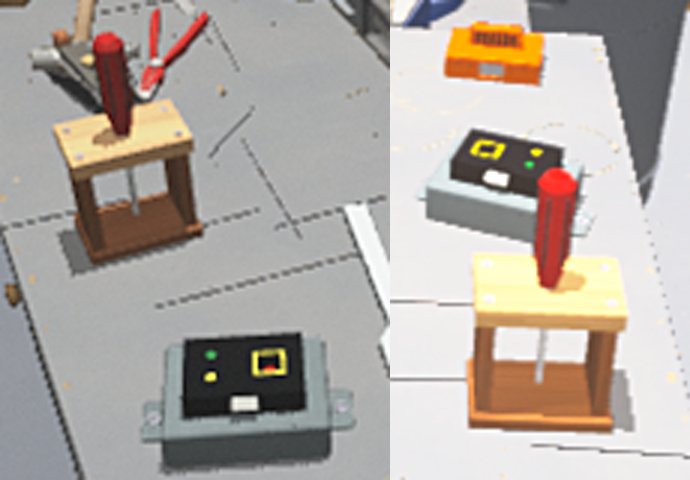

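The crop shows the screwdriver upright in the stand, and the box and cover roughly square to the world axes. I'll go over the cover first, with yaw near 0.

```bash
cat >> h.py <<'E'
def go(P,yaw=0):
    "shift (mm) and turn in tool axes to reach P with tool down, tool x at yaw (deg)"
    st=get_state(); R0=R.from_rotvec(st["tool_rot"]); y=np.radians(yaw)
    T=R.from_matrix(np.array([[np.cos(y),np.sin(y),0],[np.sin(y),-np.cos(y),0],[0,0,-1]]))
    print("pos",np.round(st["position"],4),"xyz",np.round(tool(P,st),1),"dr",np.round((R0.inv()*T).as_rotvec(),4),"F",np.round(st["ft_force"],1),"t",round(st["time"],2))
E
python3 - <<'E'
from h import *
go([.49,-.24,.30],0)
cs=cam("scene")
for n,uv in(("glue",[421,318]),("tin",[358,258]),("tape",[375,292])): print(n,plane(cs,[uv],0))
E
```

```text
pos [ 0.2201 -0.6112  0.2387] xyz [ 379.7 -257.8  -60.9] dr [-0.0014  0.0004  0.3459] F [-0.  -0.5  0.2] t 0.15
glue [[ 0.70842631 -0.23634384  0.        ]]
tin [[ 0.6683222  -0.04125652  0.        ]]
tape [[ 0.65451142 -0.14121573  0.        ]]
```

Request:
{"fn": "send_rows", "kwargs": {"xyz": [[10,-5,-30],[40,-25,-60],[75,-50,-61],[112,-75,-61],[150,-100,-61],[190,-128,-61],[230,-155,-61],[270,-182,-61],[305,-208,-61],[340,-232,-61]], "dr": [[0,0,0.03],[0,0,0.08],[0,0,0.13],[0,0,0.18],[0,0,0.23],[0,0,0.28],[0,0,0.33],[0,0,0.346],[0,0,0.346],[0,0,0.346]]}}

```text
time: 0.98
position: [0.4417, -0.305, 0.3005]
tool_rot: [3.141, -0.001, -0.0]
ft_force: [0.9, 0.6, -0.3]
grip_width: 0.999
grip_force: 0.0
```

```bash
python3 - <<'E'
from h import *
go([.49,-.24,.30],0)
E
```

```text
pos [ 0.4417 -0.305   0.3005] xyz [ 48.2 -65.    0.5] dr [ 0.0003  0.0001 -0.0004] F [ 0.9  0.6 -0.3] t 0.98
```

Request:
{"fn": "send_rows", "kwargs": {"xyz": [[20,-25,0],[40,-55,0],[48,-65,0],[48,-65,0],[48,-65,0],[48,-65,0],[48,-65,0],[48,-65,0],[48,-65,0],[48,-65,0]], "dr": [[0,0,0],[0,0,0],[0,0,0],[0,0,0],[0,0,0],[0,0,0],[0,0,0],[0,0,0],[0,0,0],[0,0,0]]}}

```text
time: 1.82
position: [0.4887, -0.2426, 0.3006]
tool_rot: [3.141, -0.003, -0.0]
ft_force: [-0.2, -0.7, -0.4]
grip_width: 1.0
grip_force: 0.0
```

```bash
python3 - <<'E'
from h import *
C=cam("wrist"); im=get_image("wrist")[:,:,::-1].copy(); cv2.imwrite("pics/wcover.png",im); np.savez("pics/wcover.npz",K=C[0],A=C[1],o=C[2])
m=cv2.inRange(cv2.cvtColor(im,cv2.COLOR_BGR2HSV),np.array((3,130,80)),np.array((18,255,255)))
c=max(cv2.findContours(m,0,2)[0],key=cv2.contourArea)
for z in(.028,.0,.052):
    p=plane(C,c[:,0],z)[:,:2]*1000; print(z,cv2.minAreaRect(p.astype(np.float32)))
print(cv2.boundingRect(c))
go([.51,.066,.30],0)
E
```

```text
0.028 ((490.73638916015625, -224.417724609375), (77.10625457763672, 108.48164367675781), 82.63213348388672)
0.0 ((485.75006103515625, -223.248291015625), (82.29212951660156, 115.77763366699219), 82.63217163085938)
0.052 ((495.010498046875, -225.4200897216797), (72.6612548828125, 102.22791290283203), 82.63211059570312)
(283, 129, 58, 76)
pos [ 0.4888 -0.2424  0.3006] xyz [  20.8 -308.5    0.5] dr [ 0.0002  0.     -0.0012] F [1.2 0.1 0.9] t 1.87
```

View pics/wcover.png

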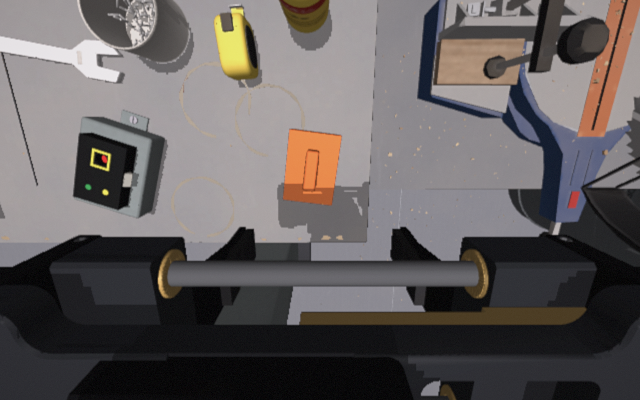

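The wrist view shows the cover at about (312,167). Its size comes out at 77 x 108 mm at roof height, which matches, so its centre is (0.491, -0.224) with yaw -7.4°. The box is at (118,165). Next I'll look at the box.

Request:
{"fn": "send_rows", "kwargs": {"xyz": [[-1,-30,0],[-2,-70,0],[-4,-110,0],[-6,-150,0],[-8,-190,0],[-12,-230,0],[-16,-265,0],[-18,-290,0],[-18,-305,0],[-18,-305,0]], "dr": [[0,0,0],[0,0,0],[0,0,0],[0,0,0],[0,0,0],[0,0,0],[0,0,0],[0,0,0],[0,0,0],[0,0,0]]}}

```text
time: 2.7
position: [0.4707, 0.0675, 0.301]
tool_rot: [-3.141, -0.011, -0.002]
ft_force: [-0.8, -0.2, -0.2]
grip_width: 0.996
grip_force: 0.0
```

Request:
{"fn": "send_rows", "kwargs": {"xyz": [[0,0,0],[0,0,0],[0,0,0],[0,0,0],[0,0,0],[0,0,0],[0,0,0],[0,0,0],[0,0,0],[0,0,0]], "dr": [[0,0,0],[0,0,0],[0,0,0],[0,0,0],[0,0,0],[0,0,0],[0,0,0],[0,0,0],[0,0,0],[0,0,0]]}}

```text
time: 3.53
position: [0.4712, 0.0631, 0.3006]
tool_rot: [3.141, -0.0, 0.0]
ft_force: [0.8, -0.3, 0.6]
grip_width: 1.002
grip_force: 0.0
```

```bash
cat > m.py <<'E'
from h import *
C=cam("wrist"); im=get_image("wrist")[:,:,::-1].copy()
import sys; cv2.imwrite(f"pics/{sys.argv[1]}.png",im)
hsv=cv2.cvtColor(im,cv2.COLOR_BGR2HSV); 
g=plane(C,[[320,100]],.062); u0=proj(C,[[.488,.062,.062]])[0].astype(int); print("u0",u0)
w=np.zeros(im.shape[:2],np.uint8); cv2.rectangle(w,(int(u0[0])-70,int(u0[1])-80),(int(u0[0])+70,int(u0[1])+70),255,-1)
b=cv2.inRange(hsv,np.array((0,0,0)),np.array((179,255,70)))&w
y=cv2.inRange(hsv,np.array((20,120,120)),np.array((34,255,255)))&w
for n,m,z in(("block",cv2.morphologyEx(b|y,cv2.MORPH_CLOSE,np.ones((5,5))),.062),("frame",y,.062)):
    c=max(cv2.findContours(m,0,2)[0],key=cv2.contourArea)
    print(n,np.round(cv2.boundingRect(c)),cv2.minAreaRect((plane(C,c[:,0],z)[:,:2]*1000).astype(np.float32)))
go([.455,.345,.32],0)
E
python3 m.py wbox
```

```text
u0 [323 161]
block [286 120  63  78] ((490.6575927734375, 72.21239471435547), (62.68609619140625, 93.03410339355469), 70.89969635009766)
frame [310 135  23  23] ((509.3409423828125, 66.0361099243164), (25.962726593017578, 26.0506591796875), 71.61542510986328)
pos [0.4712 0.0631 0.3005] xyz [ -16.2 -281.9  -19.5] dr [ 0.0001 -0.     -0.0001] F [-0.1 -0.1 -0.6] t 3.58
```

View pics/wbox.png

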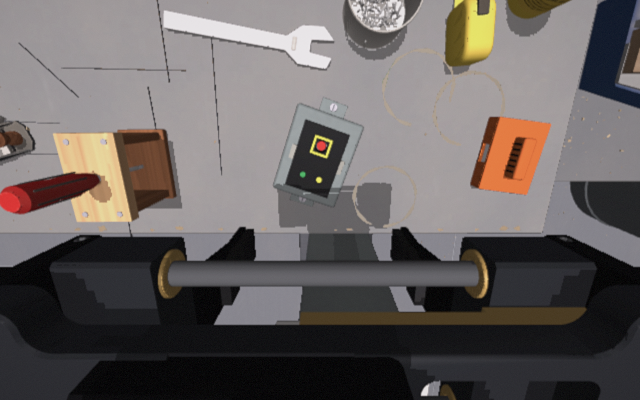

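The box block measures 62.7 x 93 mm, as expected. Its centre is (0.4907, 0.0722) with yaw -19.1°. The hole from the frame is (0.5093, 0.0660), which agrees with the (0.5096, 0.0657) the geometry gives. Next is the stand.

Request:
{"fn": "send_rows", "kwargs": {"xyz": [[-1,-30,-10],[-2,-70,-20],[-4,-110,-20],[-6,-150,-20],[-8,-190,-20],[-12,-225,-20],[-16,-255,-20],[-16,-275,-20],[-16,-282,-20],[-16,-282,-20]], "dr": [[0,0,0],[0,0,0],[0,0,0],[0,0,0],[0,0,0],[0,0,0],[0,0,0],[0,0,0],[0,0,0],[0,0,0]]}}

```text
time: 4.42
position: [0.4544, 0.3468, 0.3202]
tool_rot: [-3.141, -0.006, 0.002]
ft_force: [-0.6, -1.3, -0.0]
grip_width: 0.999
grip_force: 0.0
```

Request:
{"fn": "send_rows", "kwargs": {"xyz": [[0,0,0],[0,0,0],[0,0,0],[0,0,0],[0,0,0],[0,0,0],[0,0,0],[0,0,0],[0,0,0],[0,0,0]], "dr": [[0,0,0],[0,0,0],[0,0,0],[0,0,0],[0,0,0],[0,0,0],[0,0,0],[0,0,0],[0,0,0],[0,0,0]]}}

```text
time: 5.25
position: [0.4552, 0.3451, 0.3205]
tool_rot: [3.142, -0.0, -0.0]
ft_force: [0.1, -0.3, -0.4]
grip_width: 1.004
grip_force: 0.0
```

```bash
cat > s.py <<'E'
from h import *
import sys
C=cam("wrist"); im=get_image("wrist")[:,:,::-1].copy(); cv2.imwrite(f"pics/{sys.argv[1]}.png",im)
hsv=cv2.cvtColor(im,cv2.COLOR_BGR2HSV); hsv[230:]=0
red=cv2.inRange(hsv,np.array((0,130,50)),np.array((7,255,255)))|cv2.inRange(hsv,np.array((172,130,50)),np.array((179,255,255)))
wood=cv2.inRange(hsv,np.array((8,40,140)),np.array((28,200,255)))
for n,m in(("red",red),("wood",wood)):
    k,l,s,c=cv2.connectedComponentsWithStats(m); i=1+np.argmax(s[1:,4]); print(n,s[i],c[i].round(1))
    cc=max(cv2.findContours((l==i).astype(np.uint8),0,2)[0],key=cv2.contourArea)[:,0]
    if n=="wood": print(cv2.minAreaRect((plane(C,cc,.115)[:,:2]*1000).astype(np.float32)))
    else:
        for z in(.115,.21): print(z,cv2.minAreaRect((plane(C,cc,z)[:,:2]*1000).astype(np.float32)), (plane(C,cc,z)[:,:2]*1000).min(0),(plane(C,cc,z)[:,:2]*1000).max(0))
E
python3 s.py wstand
```

```text
red [312 157  28  35 698] [325.3 175. ]
0.115 ((460.6184997558594, 343.1640319824219), (43.649696350097656, 34.27103805541992), 13.198904991149902) [438.93499861 324.67547461] [483.20829846 359.42600436]
0.21 ((479.8556823730469, 343.9526062011719), (31.776334762573242, 24.948835372924805), 13.199251174926758) [464.07043027 330.49317816] [496.30075699 355.79106495]
wood [ 296  118   58   87 3998] [324.7 157.9]
((475.74395751953125, 343.0118713378906), (109.75762939453125, 70.4045181274414), 0.5072565078735352)
```

View pics/wstand.png

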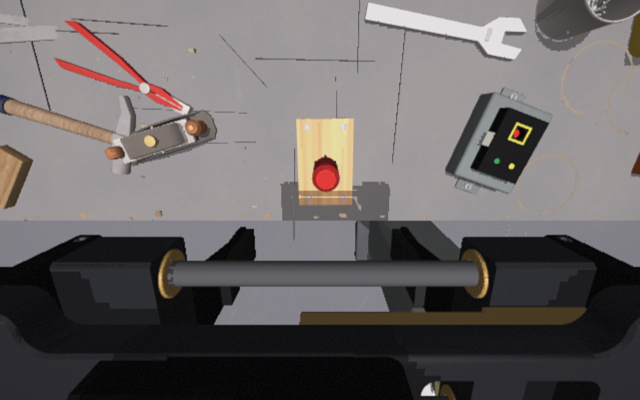

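The plate measures 109.8 x 70.4 mm, matching. Its centre is (0.4757, 0.3430) with yaw 0.5°, and the red handle stands at its middle, near (326,177). I'll descend on the handle with the TCP going to z = 0.172.

Request:
{"fn": "send_rows", "kwargs": {"xyz": [[10,1,0],[20.5,2,0],[20.5,2,10],[20.5,2,35],[20.5,2,65],[20.5,2,95],[20.5,2,120],[20.5,2,138],[20.5,2,148],[20.5,2,148]], "dr": [[0,0,-0.009],[0,0,-0.009],[0,0,-0.009],[0,0,-0.009],[0,0,-0.009],[0,0,-0.009],[0,0,-0.009],[0,0,-0.009],[0,0,-0.009],[0,0,-0.009]], "jaw": 87}}

```text
time: 6.13
position: [0.4747, 0.3418, 0.1694]
tool_rot: [3.139, 0.013, -0.007]
ft_force: [-0.3, -0.7, -0.1]
grip_width: 0.995
grip_force: 0.0
```

Request:
{"fn": "send_rows", "kwargs": {"xyz": [[0,0,0],[0,0,0],[0,0,0],[0,0,0],[0,0,0],[0,0,0],[0,0,0],[0,0,0],[0,0,0],[0,0,0]], "dr": [[0,0,0],[0,0,0],[0,0,0],[0,0,0],[0,0,0],[0,0,0],[0,0,0],[0,0,0],[0,0,0],[0,0,0]], "jaw": 0, "grip_force": 35}}

```text
time: 6.97
position: [0.4757, 0.343, 0.1725]
tool_rot: [3.141, 0.014, -0.0]
ft_force: [-0.3, -1.0, -0.6]
grip_width: 0.325
grip_force: 0.0
```

Request:
{"fn": "send_rows", "kwargs": {"xyz": [[0,0,0],[0,0,0],[0,0,0],[0,0,0],[0,0,0],[0,0,0],[0,0,0],[0,0,0],[0,0,0],[0,0,0]], "dr": [[0,0,0],[0,0,0],[0,0,0],[0,0,0],[0,0,0],[0,0,0],[0,0,0],[0,0,0],[0,0,0],[0,0,0]]}}

```text
time: 7.8
position: [0.4757, 0.3431, 0.1725]
tool_rot: [3.142, 0.014, -0.0]
ft_force: [0.5, -0.0, -0.5]
grip_width: 0.307
grip_force: 35.0
```

Gripped, with the opening at 26.7 mm, which matches the handle. Next I'll lift it and carry it over the button.

Request:
{"fn": "send_rows", "kwargs": {"xyz": [[0,0,-5],[0,0,-20],[0,0,-40],[0,0,-60],[0,0,-80],[0,0,-100],[0,0,-115],[0,0,-125],[0,0,-128],[0,0,-128]], "dr": [[0,0,0],[0,0,0],[0,0,0],[0,0,0],[0,0,0],[0,0,0],[0,0,0],[0,0,0],[0,0,0],[0,0,0]]}}

```text
time: 8.63
position: [0.4759, 0.3433, 0.3011]
tool_rot: [-3.141, -0.014, -0.001]
ft_force: [-0.5, -0.2, -1.8]
grip_width: 0.307
grip_force: 35.0
```

```bash
python3 - <<'E'
from h import *
go([.5095,.0658,.26],.5)
E
```

```text
pos [0.4759 0.3433 0.3011] xyz [ 31.1 277.8  41. ] dr [-0.0004 -0.001   0.0001] F [-0.5 -0.2 -1.8] t 8.63
```

Request:
{"fn": "send_rows", "kwargs": {"xyz": [[3,25,0],[7,60,0],[11,100,0],[16,140,0],[20,180,0],[25,220,0],[30,255,5],[31,272,20],[31,278,35],[31,278,41]], "dr": [[0,0,0],[0,0,0],[0,0,0],[0,0,0],[0,0,0],[0,0,0],[0,0,0],[0,0,0],[0,0,0],[0,0,0]]}}

```text
time: 9.47
position: [0.5078, 0.062, 0.2563]
tool_rot: [3.141, 0.006, -0.008]
ft_force: [-0.7, 0.1, -1.3]
grip_width: 0.309
grip_force: 35.0
```

Request:
{"fn": "send_rows", "kwargs": {"xyz": [[0,0,3],[0,0,8],[0,0,14],[0,0,20],[0,0,25],[0,0,28],[0,0,28],[0,0,28],[0,0,28],[0,0,28]], "dr": [[0,0,0],[0,0,0],[0,0,0],[0,0,0],[0,0,0],[0,0,0],[0,0,0],[0,0,0],[0,0,0],[0,0,0]]}}

```text
time: 10.3
position: [0.5094, 0.0654, 0.2319]
tool_rot: [3.142, 0.014, 0.001]
ft_force: [0.8, -0.3, -0.6]
grip_width: 0.311
grip_force: 35.0
```

```bash
python3 - <<'E'
from h import *
go([.5095,.0658,.201],.5)
S=get_image("scene")[:,:,::-1]; D=get_image("side")[:,:,::-1]; W=get_image("wrist")[:,:,::-1]
cv2.imwrite("pics/t.png",cv2.hconcat([cv2.resize(x,(380,480),interpolation=2) for x in(S[165:260,235:310],D[180:275,325:400])]))
for n in("scene","side"): print(n,proj(cam(n),[[.5095,.0658,.078],[.5095,.0658,.062]]).round(1).tolist())
E
```

```text
pos [0.5094 0.0654 0.2319] xyz [ 0.1 -0.4 30.9] dr [ 0.0001 -0.0006  0.0001] F [ 0.8 -0.3 -0.6] t 10.3
scene [[278.5, 225.6], [278.9, 230.4]]
side [[352.2, 229.3], [351.9, 234.1]]
```

View pics/t.png

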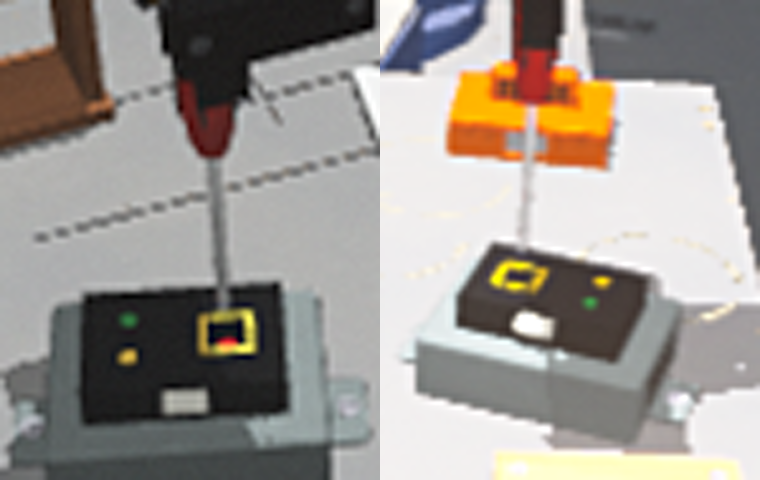

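In the crop, the tip in scene is at (279.0,225.8) against the predicted (278.5,225.6). In side it is at (353.4,229.0) against (352.2,229.3), so it sits over the hole within about 2 mm. Pushing down.

Request:
{"fn": "send_rows", "kwargs": {"xyz": [[1,0,4],[1,0,10],[1,0,16],[1,0,21],[1,0,24],[1,0,27],[1,0,29],[1,0,31],[1,0,32],[1,0,32]], "dr": [[0,0,0],[0,0,0],[0,0,0],[0,0,0],[0,0,0],[0,0,0],[0,0,0],[0,0,0],[0,0,0],[0,0,0]]}}

```text
time: 11.28
position: [0.51, 0.0654, 0.2]
tool_rot: [3.141, 0.014, -0.001]
ft_force: [-1.5, -1.0, 5.2]
grip_width: 0.309
grip_force: 35.0
```

Request:
{"fn": "send_rows", "kwargs": {"xyz": [[0,0,1],[0,0,2],[0,0,2],[0,0,2],[0,0,2],[0,0,2],[0,0,2],[0,0,2],[0,0,2],[0,0,2]], "dr": [[0,0,0],[0,0,0],[0,0,0],[0,0,0],[0,0,0],[0,0,0],[0,0,0],[0,0,0],[0,0,0],[0,0,0]]}}

```text
time: 12.12
position: [0.5102, 0.0655, 0.1994]
tool_rot: [3.141, 0.014, 0.0]
ft_force: [-4.0, -0.5, 11.2]
grip_width: 0.31
grip_force: 35.0
```

The stiff stop at 11 N shows the button is fully in. Retracting.

Request:
{"fn": "send_rows", "kwargs": {"xyz": [[0,0,-5],[0,0,-15],[0,0,-30],[0,0,-50],[0,0,-70],[0,0,-85],[0,0,-95],[0,0,-102],[0,0,-102],[0,0,-102]], "dr": [[0,0,0],[0,0,0],[0,0,0],[0,0,0],[0,0,0],[0,0,0],[0,0,0],[0,0,0],[0,0,0],[0,0,0]]}}

```text
time: 12.95
position: [0.5101, 0.0653, 0.2991]
tool_rot: [3.141, 0.014, -0.0]
ft_force: [-0.5, 0.4, -1.5]
grip_width: 0.304
grip_force: 35.0
```

```bash
python3 - <<'E'
from h import *
go([.4757,.343,.30],.5)
E
```

```text
pos [0.5101 0.0653 0.2991] xyz [ -32.  -278.    -0.9] dr [ 0.0001  0.0002 -0.    ] F [-0.5  0.4 -1.5] t 12.95
```

Request:
{"fn": "send_rows", "kwargs": {"xyz": [[-3,-25,-1],[-7,-60,-1],[-11,-100,-1],[-16,-140,-1],[-21,-180,-1],[-26,-220,-1],[-30,-250,-1],[-32,-270,-1],[-32,-278,-1],[-32,-278,-1]], "dr": [[0,0,0],[0,0,0],[0,0,0],[0,0,0],[0,0,0],[0,0,0],[0,0,0],[0,0,0],[0,0,0],[0,0,0]]}}

```text
time: 13.78
position: [0.4743, 0.345, 0.2992]
tool_rot: [-3.141, -0.021, 0.004]
ft_force: [-0.2, -1.0, 0.0]
grip_width: 0.311
grip_force: 35.0
```

Request:
{"fn": "send_rows", "kwargs": {"xyz": [[0,0,0],[0,0,0],[0,0,3],[0,0,8],[0,0,13],[0,0,17],[0,0,20],[0,0,20],[0,0,20],[0,0,20]], "dr": [[0,0,0],[0,0,0],[0,0,0],[0,0,0],[0,0,0],[0,0,0],[0,0,0],[0,0,0],[0,0,0],[0,0,0]]}}

```text
time: 14.62
position: [0.4757, 0.3432, 0.2807]
tool_rot: [-3.141, -0.014, -0.0]
ft_force: [0.9, 0.7, -1.3]
grip_width: 0.309
grip_force: 35.0
```

```bash
python3 - <<'E'
from h import *
go([.4757,.343,.175],.5)
S=get_image("scene")[:,:,::-1]; D=get_image("side")[:,:,::-1]
for n,im in(("scene",S),("side",D)): print(n,proj(cam(n),[[.4757,.343,.126],[.4757,.343,.115],[.4757,.343,.223]]).round(1).tolist())
cv2.imwrite("pics/t2.png",cv2.hconcat([cv2.resize(x,(380,480),interpolation=2) for x in(S[95:190,195:270],D[215:310,335:410])]))
E
```

```text
pos [0.4757 0.3432 0.2807] xyz [-1.000e-01  2.000e-01  1.057e+02] dr [-0.0001 -0.0002  0.0002] F [ 0.9  0.7 -1.3] t 14.62
scene [[229.4, 149.8], [230.0, 153.3], [223.8, 117.4]]
side [[372.2, 274.9], [371.9, 278.9], [375.9, 238.0]]
```

View pics/t2.png

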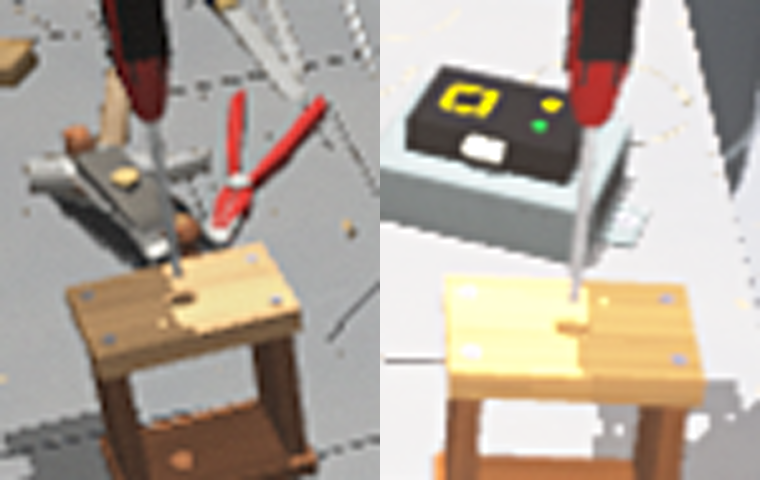

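In both crops the tip sits right above the dark hole: scene tip (230.3,148.7) and hole (231.1,153.6), side tip (373.3,273.6) and hole (373.1,279.5). Lowering.

Request:
{"fn": "send_rows", "kwargs": {"xyz": [[0,0,4],[0,0,10],[0,0,17],[0,0,25],[0,0,33],[0,0,40],[0,0,47],[0,0,53],[0,0,55],[0,0,55]], "dr": [[0,0,0],[0,0,0],[0,0,0],[0,0,0],[0,0,0],[0,0,0],[0,0,0],[0,0,0],[0,0,0],[0,0,0]]}}

```text
time: 15.55
position: [0.4755, 0.3428, 0.2248]
tool_rot: [3.141, 0.014, -0.002]
ft_force: [-0.0, -0.2, -0.8]
grip_width: 0.309
grip_force: 35.0
```

Request:
{"fn": "send_rows", "kwargs": {"xyz": [[0,0,6],[0,0,14],[0,0,23],[0,0,32],[0,0,40],[0,0,45],[0,0,48],[0,0,50],[0,0,51],[0,0,51]], "dr": [[0,0,0],[0,0,0],[0,0,0],[0,0,0],[0,0,0],[0,0,0],[0,0,0],[0,0,0],[0,0,0],[0,0,0]]}}

```text
time: 16.38
position: [0.4758, 0.3432, 0.1745]
tool_rot: [-3.141, -0.014, -0.0]
ft_force: [-0.6, -0.1, -0.7]
grip_width: 0.306
grip_force: 35.0
```

Inserted with no side force. I'll lower the last 2 mm and let go.

Request:
{"fn": "send_rows", "kwargs": {"xyz": [[0,0,1],[0,0,2],[0,0,2],[0,0,2],[0,0,2],[0,0,2],[0,0,2],[0,0,2],[0,0,2],[0,0,2]], "dr": [[0,0,0],[0,0,0],[0,0,0],[0,0,0],[0,0,0],[0,0,0],[0,0,0],[0,0,0],[0,0,0],[0,0,0]]}}

```text
time: 17.22
position: [0.4757, 0.3431, 0.1725]
tool_rot: [3.141, 0.014, -0.0]
ft_force: [0.2, 0.3, -0.7]
grip_width: 0.306
grip_force: 35.0
```

Request:
{"fn": "send_rows", "kwargs": {"xyz": [[0,0,0],[0,0,0],[0,0,0],[0,0,0],[0,0,0],[0,0,0],[0,0,0],[0,0,0],[0,0,0],[0,0,0]], "dr": [[0,0,0],[0,0,0],[0,0,0],[0,0,0],[0,0,0],[0,0,0],[0,0,0],[0,0,0],[0,0,0],[0,0,0]], "jaw": 87}}

```text
time: 18.05
position: [0.4757, 0.343, 0.1725]
tool_rot: [3.141, 0.014, -0.0]
ft_force: [0.3, 1.0, 0.5]
grip_width: 0.959
grip_force: 0.0
```

Request:
{"fn": "send_rows", "kwargs": {"xyz": [[0,0,0],[0,0,0],[0,0,-10],[0,0,-30],[0,0,-55],[0,0,-85],[0,0,-110],[0,0,-125],[0,0,-128],[0,0,-128]], "dr": [[0,0,0],[0,0,0],[0,0,0],[0,0,0],[0,0,0],[0,0,0],[0,0,0],[0,0,0],[0,0,0],[0,0,0]]}}

```text
time: 18.88
position: [0.476, 0.3436, 0.3019]
tool_rot: [-3.14, -0.014, -0.003]
ft_force: [-0.7, 0.8, 0.4]
grip_width: 0.998
grip_force: 0.0
```

```bash
python3 s.py wstand2; python3 - <<'E'
from h import *
go([.4907,-.2244,.20],-7.4)
E
```

```text
red [  59   32  119   91 1048] [119.   77.3]
0.115 ((589.5511474609375, 571.020263671875), (143.73342895507812, 18.429834365844727), 50.299442291259766) [545.59838961 512.46964822] [636.64088888 625.39844923]
0.21 ((578.7222900390625, 506.1439208984375), (102.46376037597656, 13.138158798217773), 50.29945755004883) [547.38953067 464.40474917] [612.29129795 544.90867668]
wood [ 295  133   60   92 4103] [324.2 174.5]
((478.203125, 342.7450256347656), (113.404541015625, 70.44742584228516), 0.549216628074646)
pos [0.4756 0.3431 0.3005] xyz [ 10.  567.6 100.6] dr [ 1.00e-04 -3.00e-04  1.38e-01] F [-0.1 -0.   0.2] t 18.93
```

Request:
{"fn": "send_rows", "kwargs": {"xyz": [[0,20,0],[1,55,0],[2,95,0],[3,135,0],[4,175,0],[4,215,0],[5,255,0],[6,295,0],[7,335,0],[7,375,0]], "dr": [[0,0,0],[0,0,0.02],[0,0,0.04],[0,0,0.06],[0,0,0.08],[0,0,0.1],[0,0,0.12],[0,0,0.138],[0,0,0.138],[0,0,0.138]]}}

```text
time: 19.77
position: [0.4848, -0.0341, 0.299]
tool_rot: [3.135, -0.204, -0.003]
ft_force: [0.2, 0.4, 0.1]
grip_width: 0.998
grip_force: 0.0
```

```bash
python3 - <<'E'
from h import *
go([.4907,-.2244,.10],-7.4)
S=get_image("scene")[:,:,::-1]; D=get_image("side")[:,:,::-1]
cv2.imwrite("pics/t3.png",cv2.hconcat([cv2.resize(x,(380,480),interpolation=2) for x in(S[110:205,195:270],D[235:330,335:410])]))
def hm(im,roi):
    x0,y0,x1,y1=roi; m=cv2.inRange(cv2.cvtColor(im,cv2.COLOR_BGR2HSV),np.array((0,120,60)),np.array((6,255,255)))[y0:y1,x0:x1]
    v=np.argwhere(m); return v.mean(0)[::-1]+[x0,y0],len(v)
print(hm(S,(215,115,240,160)),hm(D,(360,235,390,285)))
S=cv2.imread("pics/scene0.png");D=cv2.imread("pics/side0.png")
print(hm(S,(215,115,240,160)),hm(D,(360,235,390,285)))
E
```

```text
pos [ 0.4848 -0.0341  0.299 ] xyz [ 30.9 187.9 199. ] dr [ 0.0003  0.0022 -0.0007] F [0.2 0.4 0.1] t 19.77
(array([227.8968254 , 135.51587302]), 252) (array([374.21534653, 258.88118812]), 404)
(array([227.92741935, 135.43951613]), 248) (array([374.13965087, 258.78304239]), 401)
```

The handle centroids match the first pictures to 0.1 px, so the screwdriver is back in the stand. On to the cover.

Request:
{"fn": "send_rows", "kwargs": {"xyz": [[5,30,0],[12,70,0],[19,110,10],[25,145,30],[29,170,60],[31,184,90],[31,188,120],[31,188,145],[31,188,160],[31,188,160]], "dr": [[0,0,0],[0,0,0],[0,0,0],[0,0,0],[0,0,0],[0,0,0],[0,0,0],[0,0,0],[0,0,0],[0,0,0]]}}

```text
time: 20.7
position: [0.4889, -0.2204, 0.1351]
tool_rot: [-3.13, 0.202, 0.014]
ft_force: [-0.1, 0.1, -0.4]
grip_width: 0.999
grip_force: 0.0
```

```bash
python3 - <<'E'
from h import *
go([.4907,-.2244,.047],-7.4)
C=cam("wrist"); im=get_image("wrist")[:,:,::-1].copy(); cv2.imwrite("pics/wc2.png",im)
m=cv2.inRange(cv2.cvtColor(im,cv2.COLOR_BGR2HSV),np.array((3,130,60)),np.array((18,255,255)))
c=max(cv2.findContours(m,0,2)[0],key=cv2.contourArea)
p=plane(C,c[:,0],.028)[:,:2]*1000; print(cv2.minAreaRect(p.astype(np.float32)),cv2.boundingRect(c))
E
```

```text
pos [ 0.4889 -0.2204  0.1351] xyz [ 3.1  4.  88. ] dr [-0.004   0.0094  0.0001] F [-0.1  0.1 -0.4] t 20.7
((491.4967346191406, -224.2352294921875), (76.9178695678711, 108.73668670654297), 82.68313598632812) (285, 138, 86, 112)
```

View pics/wc2.png

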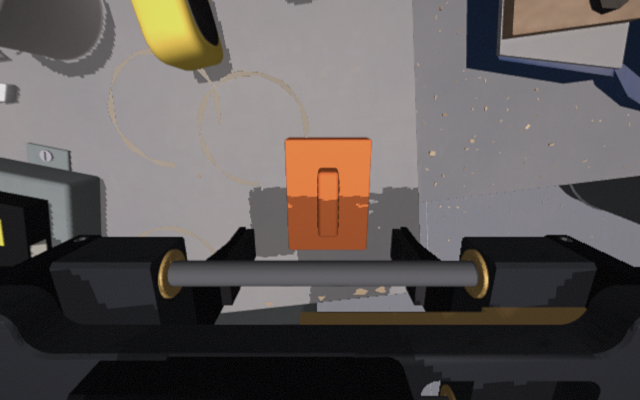

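The cover is at the middle of the view, at (328,195), and measures 77 x 109 mm with centre (0.491, -0.224). That confirms the first fix, so I'll descend onto the rib.

Request:
{"fn": "send_rows", "kwargs": {"xyz": [[0,0,0],[0,0,0],[0,0,5],[0,0,15],[0,0,28],[0,0,42],[0,0,54],[0,0,60],[0,0,60],[0,0,60]], "dr": [[0,0,0],[0,0,0],[0,0,0],[0,0,0],[0,0,0],[0,0,0],[0,0,0],[0,0,0],[0,0,0],[0,0,0]]}}

```text
time: 21.58
position: [0.4925, -0.2222, 0.0804]
tool_rot: [-3.135, 0.203, 0.001]
ft_force: [0.4, -0.8, 0.4]
grip_width: 0.999
grip_force: 0.0
```

```bash
python3 - <<'E'
from h import *
go([.4910,-.2243,.047],-7.4)
E
```

```text
pos [ 0.4925 -0.2222  0.0804] xyz [-1.2  2.3 33.4] dr [-0.0002  0.0003  0.0001] F [ 0.4 -0.8  0.4] t 21.58
```

Request:
{"fn": "send_rows", "kwargs": {"xyz": [[-1,2,0],[-1,2,6],[-1,2,14],[-1,2,22],[-1,2,29],[-1,2,33],[-1,2,33],[-1,2,33],[-1,2,33],[-1,2,33]], "dr": [[0,0,0],[0,0,0],[0,0,0],[0,0,0],[0,0,0],[0,0,0],[0,0,0],[0,0,0],[0,0,0],[0,0,0]]}}

```text
time: 22.42
position: [0.4917, -0.2242, 0.0479]
tool_rot: [3.135, -0.203, 0.001]
ft_force: [0.5, -0.6, -0.7]
grip_width: 1.0
grip_force: 0.0
```

Request:
{"fn": "send_rows", "kwargs": {"xyz": [[0,0,0],[0,0,0],[0,0,0],[0,0,0],[0,0,0],[0,0,0],[0,0,0],[0,0,0],[0,0,0],[0,0,0]], "dr": [[0,0,0],[0,0,0],[0,0,0],[0,0,0],[0,0,0],[0,0,0],[0,0,0],[0,0,0],[0,0,0],[0,0,0]], "jaw": 0, "grip_force": 45}}

```text
time: 23.25
position: [0.4913, -0.2242, 0.0475]
tool_rot: [3.135, -0.203, -0.0]
ft_force: [0.3, 0.0, 0.1]
grip_width: 0.326
grip_force: 0.0
```

Request:
{"fn": "send_rows", "kwargs": {"xyz": [[0,0,0],[0,0,0],[0,0,0],[0,0,0],[0,0,0],[0,0,0],[0,0,0],[0,0,0],[0,0,0],[0,0,0]], "dr": [[0,0,0],[0,0,0],[0,0,0],[0,0,0],[0,0,0],[0,0,0],[0,0,0],[0,0,0],[0,0,0],[0,0,0]]}}

```text
time: 24.08
position: [0.4913, -0.2242, 0.0475]
tool_rot: [3.135, -0.203, 0.0]
ft_force: [-0.5, 0.1, -0.2]
grip_width: 0.205
grip_force: 45.0
```

Gripped at 17.8 mm opening, which matches the 18 mm rib. Lifting and carrying.

Request:
{"fn": "send_rows", "kwargs": {"xyz": [[0,0,-5],[0,0,-20],[0,0,-40],[0,0,-65],[0,0,-90],[0,0,-110],[0,0,-120],[0,0,-120],[0,0,-120],[0,0,-120]], "dr": [[0,0,0],[0,0,0],[0,0,0],[0,0,0],[0,0,0],[0,0,0],[0,0,0],[0,0,0],[0,0,0],[0,0,0]]}}

```text
time: 24.92
position: [0.4903, -0.2238, 0.166]
tool_rot: [-3.134, 0.203, 0.004]
ft_force: [0.3, 0.6, -0.7]
grip_width: 0.205
grip_force: 45.0
```

```bash
python3 - <<'E'
from h import *
go([.4907,.0722,.16],-19.1)
E
```

```text
pos [ 0.4903 -0.2238  0.166 ] xyz [ -37.8 -293.6    6.4] dr [-0.0005  0.0025  0.2042] F [ 0.3  0.6 -0.7] t 24.92
```

Request:
{"fn": "send_rows", "kwargs": {"xyz": [[-2,-15,0],[-6,-45,0],[-11,-82,0],[-16,-120,0],[-21,-158,0],[-26,-196,0],[-30,-232,0],[-34,-262,0],[-37,-284,0],[-38,-293,0]], "dr": [[0,0,0.02],[0,0,0.05],[0,0,0.08],[0,0,0.11],[0,0,0.14],[0,0,0.17],[0,0,0.204],[0,0,0.204],[0,0,0.204],[0,0,0.204]]}}

```text
time: 25.75
position: [0.4899, 0.0755, 0.1662]
tool_rot: [-3.098, 0.512, 0.004]
ft_force: [0.5, -0.5, -1.5]
grip_width: 0.202
grip_force: 45.0
```

Request:
{"fn": "send_rows", "kwargs": {"xyz": [[0,0,0],[0,0,0],[0,0,0],[0,0,0],[0,0,0],[0,0,0],[0,0,0],[0,0,0],[0,0,0],[0,0,0]], "dr": [[0,0,0],[0,0,0],[0,0,0],[0,0,0],[0,0,0],[0,0,0],[0,0,0],[0,0,0],[0,0,0],[0,0,0]]}}

```text
time: 26.58
position: [0.4914, 0.0713, 0.1676]
tool_rot: [3.098, -0.521, 0.0]
ft_force: [-0.1, 0.5, -0.3]
grip_width: 0.204
grip_force: 45.0
```

```bash
python3 - <<'E'
from h import *
go([.4907,.0722,.115],-19.1)
C=cam("wrist"); im=get_image("wrist")[:,:,::-1].copy(); cv2.imwrite("pics/wc3.png",im)
m=cv2.inRange(cv2.cvtColor(im,cv2.COLOR_BGR2HSV),np.array((3,130,60)),np.array((18,255,255)))
c=max(cv2.findContours(m,0,2)[0],key=cv2.contourArea)
z=get_state()["position"][2]-.0475+.028
p=plane(C,c[:,0],z)[:,:2]*1000; print(cv2.minAreaRect(p.astype(np.float32)),cv2.boundingRect(c))
E
```

```text
pos [0.4914 0.0713 0.1676] xyz [-1.  -0.6 52.6] dr [ 0.0001 -0.0001  0.0002] F [-0.1  0.5 -0.3] t 26.58
((511.4649963378906, 64.78543090820312), (76.47943878173828, 70.49254608154297), 70.93540954589844) (259, 152, 129, 109)
```

View pics/wc3.png

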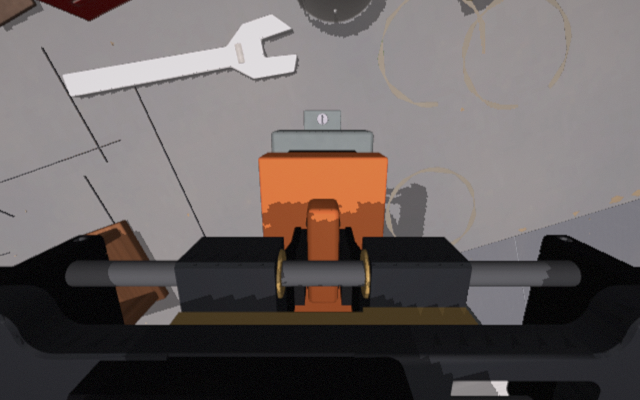

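The cover is held level in the jaws, its front edge at about 56 mm from the TCP, which suits a centred grip. The box's edge shows parallel ahead at (322,140). Lowering onto the block.

Request:
{"fn": "send_rows", "kwargs": {"xyz": [[-1,-0.6,5],[-1,-0.6,14],[-1,-0.6,25],[-1,-0.6,36],[-1,-0.6,45],[-1,-0.6,51],[-1,-0.6,53],[-1,-0.6,53],[-1,-0.6,53],[-1,-0.6,53]], "dr": [[0,0,0],[0,0,0],[0,0,0],[0,0,0],[0,0,0],[0,0,0],[0,0,0],[0,0,0],[0,0,0],[0,0,0]]}}

```text
time: 27.47
position: [0.4911, 0.0723, 0.115]
tool_rot: [-3.098, 0.521, -0.002]
ft_force: [0.8, -0.3, -0.3]
grip_width: 0.198
grip_force: 45.0
```

Request:
{"fn": "send_rows", "kwargs": {"xyz": [[0,0,1],[0,0,2],[0,0,3],[0,0,4],[0,0,5],[0,0,6],[0,0,7],[0,0,8],[0,0,8],[0,0,8]], "dr": [[0,0,0],[0,0,0],[0,0,0],[0,0,0],[0,0,0],[0,0,0],[0,0,0],[0,0,0],[0,0,0],[0,0,0]]}}

```text
time: 28.3
position: [0.4906, 0.0722, 0.1064]
tool_rot: [3.098, -0.521, -0.0]
ft_force: [0.3, -0.4, -0.8]
grip_width: 0.206
grip_force: 45.0
```

The rim is 3 mm below the block's top with no force, so it has slipped over cleanly. Pressing on.

Request:
{"fn": "send_rows", "kwargs": {"xyz": [[0,0,1],[0,0,2],[0,0,3],[0,0,4],[0,0,5],[0,0,5.5],[0,0,6],[0,0,6],[0,0,6],[0,0,6]], "dr": [[0,0,0],[0,0,0],[0,0,0],[0,0,0],[0,0,0],[0,0,0],[0,0,0],[0,0,0],[0,0,0],[0,0,0]]}}

```text
time: 29.13
position: [0.4923, 0.0724, 0.1024]
tool_rot: [-3.098, 0.521, -0.006]
ft_force: [-0.6, -0.7, 8.9]
grip_width: 0.203
grip_force: 45.0
```

Request:
{"fn": "send_rows", "kwargs": {"xyz": [[0,0,1],[0,0,2],[0,0,3],[0,0,4],[0,0,5],[0,0,6],[0,0,7],[0,0,8],[0,0,9],[0,0,9]], "dr": [[0,0,0],[0,0,0],[0,0,0],[0,0,0],[0,0,0],[0,0,0],[0,0,0],[0,0,0],[0,0,0],[0,0,0]]}}

```text
time: 29.97
position: [0.4896, 0.0726, 0.0905]
tool_rot: [-3.098, 0.52, 0.004]
ft_force: [1.0, 0.9, -8.0]
grip_width: 0.201
grip_force: 45.0
```

The force dropped, so the cover has snapped past. Now I'll seat it to the bottom.

Request:
{"fn": "send_rows", "kwargs": {"xyz": [[0,0,0],[0,0,1],[0,0,2],[0,0,3],[0,0,4],[0,0,4.5],[0,0,4.5],[0,0,4.5],[0,0,4.5],[0,0,4.5]], "dr": [[0,0,0],[0,0,0],[0,0,0],[0,0,0],[0,0,0],[0,0,0],[0,0,0],[0,0,0],[0,0,0],[0,0,0]]}}

```text
time: 30.8
position: [0.4911, 0.072, 0.0875]
tool_rot: [3.098, -0.521, 0.002]
ft_force: [-0.9, -0.9, 3.5]
grip_width: 0.203
grip_force: 45.0
```

Contact at TCP 0.0875, exactly the home height. Adding push to about 10 N.

Request:
{"fn": "send_rows", "kwargs": {"xyz": [[0,0,0.5],[0,0,1],[0,0,1.5],[0,0,1.5],[0,0,1.5],[0,0,1.5],[0,0,1.5],[0,0,1.5],[0,0,1.5],[0,0,1.5]], "dr": [[0,0,0],[0,0,0],[0,0,0],[0,0,0],[0,0,0],[0,0,0],[0,0,0],[0,0,0],[0,0,0],[0,0,0]]}}

```text
time: 31.63
position: [0.4912, 0.072, 0.0875]
tool_rot: [3.097, -0.521, 0.001]
ft_force: [-5.4, -2.3, 16.9]
grip_width: 0.203
grip_force: 45.0
```

Request:
{"fn": "send_rows", "kwargs": {"xyz": [[0,0,0],[0,0,0],[0,0,0],[0,0,0],[0,0,0],[0,0,0],[0,0,0],[0,0,0],[0,0,0],[0,0,0]], "dr": [[0,0,0],[0,0,0],[0,0,0],[0,0,0],[0,0,0],[0,0,0],[0,0,0],[0,0,0],[0,0,0],[0,0,0]]}}

```text
time: 32.47
position: [0.4911, 0.072, 0.0875]
tool_rot: [3.097, -0.521, 0.001]
ft_force: [-5.1, -2.6, 16.5]
grip_width: 0.204
grip_force: 45.0
```

Request:
{"fn": "send_rows", "kwargs": {"xyz": [[0,0,-0.3],[0,0,-0.7],[0,0,-0.7],[0,0,-0.7],[0,0,-0.7],[0,0,-0.7],[0,0,-0.7],[0,0,-0.7],[0,0,-0.7],[0,0,-0.7]], "dr": [[0,0,0],[0,0,0],[0,0,0],[0,0,0],[0,0,0],[0,0,0],[0,0,0],[0,0,0],[0,0,0],[0,0,0]]}}

```text
time: 33.3
position: [0.4911, 0.072, 0.0875]
tool_rot: [3.097, -0.521, 0.002]
ft_force: [-3.1, -2.4, 10.3]
grip_width: 0.205
grip_force: 45.0
```

Request:
{"fn": "send_rows", "kwargs": {"xyz": [[0,0,0],[0,0,0],[0,0,0],[0,0,0],[0,0,0],[0,0,0],[0,0,0],[0,0,0],[0,0,0],[0,0,0]], "dr": [[0,0,0],[0,0,0],[0,0,0],[0,0,0],[0,0,0],[0,0,0],[0,0,0],[0,0,0],[0,0,0],[0,0,0]]}}

```text
time: 34.13
position: [0.4911, 0.072, 0.0875]
tool_rot: [3.097, -0.521, 0.001]
ft_force: [-2.3, -0.9, 11.4]
grip_width: 0.202
grip_force: 45.0
```

```bash
python3 -c "
from bench import *
print(close_job())"
```

```text
the job is handed in; nothing more can be done
None
```

I handed the job in at about 34 s: the button was pushed to its stop, the screwdriver is back in its stand, and the cover snapped home and is held down with about 11 N. The hand-in did not report a verdict.

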